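# Eject a used test cassette and lay it on the drying rack

### The job

One of the two cassettes in the reader is used: it has the orange label. Press the green ejector key next to it all the way in until it stops, without forcing it, then take hold of the cassette where it sticks out, draw it straight out, and lay it gently on the two raised rails of the drying rack, label up, lengthwise along the rails and centred on them. Leave the blue-labelled cassette seated in the reader, and do not shift the bottle, jar or beaker.

Things in the scene. Friction and masses are not known exactly. Their poses are not given: they have to be found in the camera images.
- reader: White bench reader, fixed, 180 (x) x 300 (y) mm. Origin: centre of its underside; x from front to rear, z up. Its flat front face, towards the robot, is the plane x = -90 mm. The front 40 mm is a fascia 130 mm tall: a gripper pointing straight down fouls it, so lean the gripper back 25 to 40 degrees. Behind it a deck 58 mm high; clear windows over the slots show the label colours.
- slot_left (a point): Middle of the left slot's mouth on the front face, at reader x -90, y +45 mm, on the slot's floor, 30 mm above the bench; axes as the reader. Slot 43 wide, 19 mm high, running along x. A spring leaf in its roof presses on the cassette: it stays where it is pushed and takes 2 to 6 N to slide. Its ejector key is key_left, on its outer side, 79 mm further to +y.
- slot_right (a point): The same for the right slot, at reader y -45 mm; its ejector key is key_right, on its outer side, 79 mm further to -y.
- cassette_used: Used cassette, to be taken out: loose white block 84 (x) x 40 (y) x 16 (z) mm, about 60 g, orange label on top, orange front end. Origin: centre of its underside; x from its front end (-42 mm) to its rear, z up. Starts in either slot, front end 2 to 5 mm inside the face, out of grip; after a full press of its key it stands about 32 mm out, held level by the slot.
- cassette_fresh: Fresh cassette: the same block and axes with a blue label; it sits in the other slot and must stay there.
- key_left (a joint): How far the left ejector key is pressed in along reader +x, in m: 0 out, 0.040 at its hard stop. A spring resists with 3 N at first, 6 N at the stop, plus the force to slide the cassette (7 to 12 N in all while moving). Pressing it drives the cassette out towards the robot. Let go, it springs back to 0; the cassette stays out. Over 40 N harms it.
- key_right (a joint): The same for the right ejector key.
- key_left_face (a point): Centre of the outer face of the left key's green pad (26 x 26 mm, 8 thick, upright, square to reader x) on a 12 mm rod; at reader y +124 mm, 45 mm above the bench; 50 mm in front of the front face when out, 10 mm when fully pressed. Moves with the key; axes as the reader.
- key_right_face (a point): The same point of the right key's green pad, at reader y -124 mm.
- rack_rest (a point): Middle of the drying rack's two rails, on their tops, 40 mm above the bench; x along the rails, z up. Rails 130 mm long, 6 wide, 35 tall, centred 8 mm either side of this point (22 over both), on a fixed steel drip plate 170 x 120 x 5 mm with a 12 mm rim. The cassette overhangs the rails, so fingers pass beside them. Either end of it may point either way.
- reagent_bottle: Bystander: amber bottle 72 mm across, 160 mm tall; origin at the centre of its base.
- sample_jar: Bystander: white jar 52 mm across, 60 mm tall; origin at the centre of its base.
- beaker: Bystander: glass beaker 64 mm across, 75 mm tall; origin at the centre of its base.
Not all that is in view belongs to the job. Several things look just like the part that bears rack_rest: the one meant starts farthest to the robot's left.

How it is judged:
On the way, in this order (a step that is already met when the one before it is completed fails the run):
1. the ejector key beside the used cassette is pressed in to its stop (((value of joint key_left above 0.0382 m and y of cassette_used in the frame of reader above 0 m) or (value of joint key_right above 0.0382 m and y of cassette_used in the frame of reader below 0 m))), for 0.1 s.
2. the used cassette is drawn right out of the slot in the gripper, the keys having sprung back (x of cassette_used in the frame of reader below -0.136 m and contact force between the fingers and cassette_used above 0.5 N and value of joint each of key_left, key_right below 0.004 m), for 0.1 s.
At the end, for the whole second after the job is handed in: Used cassette at rest, released, flat and label up on both rails (underside within 3 mm of their tops), centred within 25 mm along and 10 mm across them, turned under 10 degrees from them; fresh cassette within 4 mm of its start; both keys sprung back out (x of cassette_used in the frame of rack_rest between -0.025 and 0.025 m and y of cassette_used in the frame of rack_rest between -0.01 and 0.01 m and z of cassette_used in the frame of rack_rest between -0.003 and 0.003 m and angle between the x axis of cassette_used and the x axis of rack_rest, either way round below 0.17 rad and angle between cassette_used's own z axis and vertical below 0.08 rad and linear speed of cassette_used below 0.02 m/s and distance of cassette_fresh from where it was at the start of the episode below 0.004 m and value of joint each of key_left, key_right below 0.004 m); the robot touches nothing.
It fails at once if the reader or its key was forced (over 40 N) (contact force between the fingers and reader above 40 N).
It fails at once if the fresh cassette was shifted by 4 mm or more (distance of cassette_fresh from where it was at the start of the episode above 0.004 m).
It fails at once if the used cassette was dropped: out of the slot, out of the fingers and falling (x of cassette_used in the frame of reader below -0.136 m and contact force between the fingers and cassette_used below 0.05 N and linear speed of cassette_used above 0.4 m/s).
It fails at once if the bottle, jar or beaker was shifted by over 20 mm (distance of any of reagent_bottle, sample_jar, beaker from where it was at the start of the episode above 0.02 m).
It also fails if it takes over 54 s, if anything falls off the work surface, if the arm or the gripper's body presses on something with over 40 N, if the wrist force passes 120 N, or if a joint passes its speed limit or range.

### The arm

A 7-joint arm with a two-finger parallel gripper is mounted at the origin on the work surface. World frame = base frame: x ahead of the robot, y to its left, z up, the work surface at z = 0. Lengths are in m, angles in rad, forces in N, time in s.
With the tool pointing down it reaches from about 0.4 to 0.85 m from the base axis. Payload 10.4 kg.
Tool frame: the origin (TCP) lies on the mounting face of the last link; the fingertips stand r.tips_ahead ahead of it and the grasp point (between the pads) lies 164 mm ahead of it (r.tips_ahead is the distance from the TCP to the fingertips, in m); z points along the fingers, y is the line along which they close (so a half turn about z gives the same grasp; the last joint's range is limited). The gripper opens to 87 mm and grips with 3 to 60 N. Pads are 19 mm wide; open, the fingers measure 117 mm over their backs; the gripper's body (75 mm by 190 mm) begins 51 mm behind the grasp point.
Start: joints at [-0.023, 0.332, -0.065, 1.46, 0.022, 1.35, -0.088], TCP at [0.625, 0, 0.405] pointing down, gripper open.
Joint ranges: [-2.6, 2.6], [-0.5, 2.12], [-1.47, 1.34], [0.16, 2.42], [-1.27, 4.41], [0.06, 2.06], [-2.6, 2.6]. Speed limits (rad/s): [2.22, 2.22, 2.79, 2.79, 3.14, 3.14, 3.14].

### API

Orientations are given as a unit quaternion [x, y, z, w].
In Python, from bench import telemetry, imaging, job, r gives the robot as it stands.
- The arm moves only by the tool move_arm, never from a script. Its argument "steps" is a list of rows, each an object of numbers: "dx", "dy", "dz": the shift along the tool's x, y, z in cm; "spin": the turn about the tool's z in rad. In form: [{"dx": .., "dy": .., "dz": .., "spin": ..}, ...]. A call has 1 to 12 rows; each row shifts and turns the commanded pose from where the row before left it, along the tool's axes as they then stand; what a row does not reach is not made up. A row lasts 1/10 s, in which the tool goes at most 50 mm and 8.59 degrees, less where a joint would pass 70% of its speed; a pose out of reach is approached as far as the arm can. A call with a gripper value outside its range is refused whole. "claw" is the finger opening in cm, from 0 to 8.7, set as the call begins (left out, the last holds). The fingers move at their own pace and stop on an object; "squeeze" is the grip in N (left out, the last holds). Time passes only in rows, so rows that do not move let the fingers close. It gives the time, the measured TCP pose, the force, the opening and the grip force at its end, in the units of the state.
- telemetry.read_state(): the state, without advancing time (a new reading comes with each control period).
- imaging.camera(name): name is "scene" or "side" or "wrist"; returns a dict with "img" (420x560x3 uint8, red, green, blue), "camera_matrix" (3x3 intrinsics, pixels), "R" (3x3) and "t" (3): a world point X has camera coordinates R X + t. Camera axes: x right, y down, z forward; pixel columns grow to the right and rows downward; lengths in m; the calibration is good to about 2 mm. The wrist camera is an equidistant fisheye: a pixel r from the principal point sees the ray r / f radians off the axis. A picture is of the moment at which its call begins. There is no depth.
- job.close_job(): hands the job in; it is judged then, once.
The state is a dict: "time": time; "joint_positions": joint angles; "joint_vel": joint speeds; "joint_torque": joint torques, N m; "ee_pos": TCP position; "eef_rot": TCP orientation; "ft_force": force on the tool from outside, world axes, zero at the start; "torque": the same for the moment, N m; "width": finger opening in m; "grip_force": force on a finger pad.
Only numpy, scipy, OpenCV 4.12 (cv2) and the standard library are available. Lean on these libraries where they do the work, as an engineer would, in place of code of your own. Each camera call takes 0.05 s, during which the arm holds its last target. There are 200 camera calls.

## Working session

There is one attempt and no reset: what is moved stays moved. The work goes in short steps, Python scripts to look and compute and a tool call to move; the robot and the scene stay as the last step left them, time stands still between calls to the robot, and variables do not carry over. Pictures are saved under pics/ and viewed, at most 10 in all, crops included, and the job is handed in when it is done.

Besides the shell and the picture viewer there is one more tool, called after ">>>" by a JSON object that holds its "api" and its "payload", one argument or row to a line. move_arm: Moves the arm, as the interface text tells. Its arguments: {"type":"object","properties":{"steps":{"type":"array","items":{"type":"object","properties":{"dx":{"type":"number"},"dy":{"type":"number"},"dz":{"type":"number"},"spin":{"type":"number"}}}},"claw":{"type":"number"},"squeeze":{"type":"number"}},"required":["steps"]}

```bash
mkdir -p pics
python3 - <<'E'
from bench import telemetry, imaging, job, r
import cv2,pickle
print(r.tips_ahead); s=telemetry.read_state(); print(s)
D={}
for n in("scene","side","wrist"):
    d=imaging.camera(n);D[n]=d
    cv2.imwrite(f"pics/{n}0.png",cv2.cvtColor(d["img"],cv2.COLOR_RGB2BGR))
    print(n,d["camera_matrix"].tolist(),d["R"].round(4).tolist(),d["t"].round(4).tolist())
pickle.dump(D,open("d0.pkl","wb"))
E
```

```text
0.1822
{'time': 0.0, 'joint_positions': array([-0.02260607,  0.33284836, -0.06468875,  1.46095142,  0.0216013 ,
        1.3498994 , -0.08850486]), 'joint_vel': array([-2.07963515e-04, -9.08925061e-04, -9.35965672e-06,  2.43693932e-04,
       -1.52975642e-03, -9.97435701e-04, -7.51768325e-04]), 'joint_torque': array([-1.20520472e-04, -6.23245955e+01,  2.44190963e-02, -3.89891267e+01,
       -6.13984605e-02,  3.97891912e-02,  1.87085252e-04]), 'ee_pos': array([6.24865011e-01, 3.27968596e-06, 4.03963594e-01]), 'eef_rot': array([ 7.07102341e-01,  7.07110870e-01, -5.23522188e-04, -4.72966654e-04]), 'ft_force': array([-0.64047224, -0.46327129,  0.04880034]), 'torque': array([-0.03340471, -0.01999756,  0.00626521]), 'grip_force': 0.0, 'width': 0.08679233068522589}
scene [[460.88380283505086, 0.0, 288.54165805906376], [0.0, 460.88380283505086, 213.16848061283937], [0.0, 0.0, 1.0]] [[-0.8665, 0.4992, -0.0071], [0.4371, 0.7517, -0.4939], [-0.2412, -0.431, -0.8695]] [0.4995, -0.1896, 1.6827]
side [[499.1422383276825, 0.0, 277.7218925647083], [0.0, 499.1422383276825, 217.5491134665099], [0.0, 0.0, 1.0]] [[0.8697, -0.4935, 0.0092], [-0.3127, -0.5654, -0.7632], [0.3818, 0.6609, -0.6461]] [-0.4881, 0.1851, 1.1306]
wrist [[325.19226210127806, 0.0, 282.6725131645756], [0.0, 325.19226210127806, 209.10577618267723], [0.0, 0.0, 1.0]] [[1.0, -0.0009, -0.0008], [-0.0007, -0.9613, 0.2754], [-0.0011, -0.2754, -0.9613]] [-0.6242, -0.0331, 0.3902]
```

View pics/scene0.png

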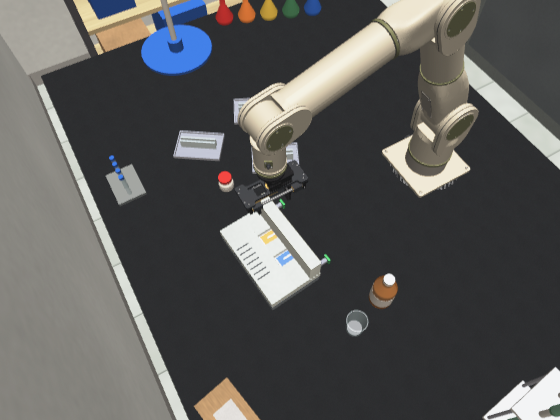

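View pics/side0.png

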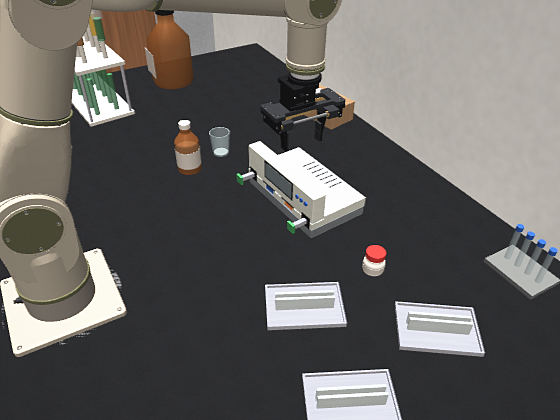

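Scene view: the orange label is at about (267,237), on the robot's left, and blue at (285,258). In the side view the three racks are at (305,304), (438,327) and (350,395), the left key is at (292,226) and the right key at (241,178). The jar is at (374,260), the bottle at (187,150) and the beaker at (220,142).

```bash
cat > h.py <<'E'
import numpy as np, cv2
def ray(d,u,v):
    K=d["camera_matrix"];R=np.array(d["R"]);t=np.array(d["t"])
    return -R.T@t, R.T@np.array([(u-K[0,2])/K[0,0],(v-K[1,2])/K[1,1],1])
def atz(d,u,v,z):
    c,w=ray(d,u,v); return (c+w*(z-c[2])/w[2]).round(4)
def proj(d,X):
    p=np.atleast_2d(X)@np.array(d["R"]).T+d["t"]; p=p/p[:,2:]; return (p@np.array(d["camera_matrix"]).T)[:,:2]
E
python3 - <<'E'
import pickle,cv2,numpy as np
from h import *
D=pickle.load(open("d0.pkl","rb"));d=D["side"];s=D["scene"]
for n,p,z in[("A",(304,298),.04),("B",(438,319),.04),("C",(351,391),.04),("keyL",(292,226),.045),("keyR",(240,178),.045),("jar",(374,268),0),("bottle",(188,168),0),("beaker",(220,152),0)]:print(n,atz(d,*p,z))
for n,p,z in[("sceneA?",(280,152),.04),("sB",(198,142),.04),("sC",(240,105),.04),("sOrange",(267,237),.05),("sBlue",(286,258),.05),("sKL",(282,204),.045),("sKR",(326,258),.045),("jar",(226,187),0),("bottle",(382,300),0),("beaker",(357,332),0)]:print(n,atz(s,*p,z))
i=cv2.cvtColor(d["img"],4)
a=cv2.resize(i[130:240,225:375],None,fx=5,fy=5,interpolation=cv2.INTER_CUBIC);cv2.imwrite("pics/c1.png",a)
a=cv2.resize(i[275:420,255:490],None,fx=3.4,fy=3.4,interpolation=cv2.INTER_CUBIC);cv2.imwrite("pics/c2.png",a)
E
```

```text
A [ 0.4611 -0.2918  0.04  ]
B [ 0.6767 -0.4775  0.04  ]
C [ 0.4191 -0.5232  0.04  ]
keyL [ 0.5572 -0.0794  0.045 ]
keyR [0.534  0.1699 0.045 ]
jar [ 0.6798 -0.2657  0.    ]
bottle [0.4437 0.3509 0.    ]
beaker [0.5671 0.3858 0.    ]
sceneA? [ 0.452  -0.2771  0.04  ]
sB [ 0.6884 -0.4676  0.04  ]
sC [ 0.4744 -0.5502  0.04  ]
sOrange [0.6582 0.0041 0.05  ]
sBlue [0.6419 0.0984 0.05  ]
sKL [ 0.5545 -0.0815  0.045 ]
sKR [0.5323 0.1595 0.045 ]
jar [ 0.6791 -0.266   0.    ]
bottle [0.445  0.3504 0.    ]
beaker [0.5676 0.3941 0.    ]
```

View pics/c1.png

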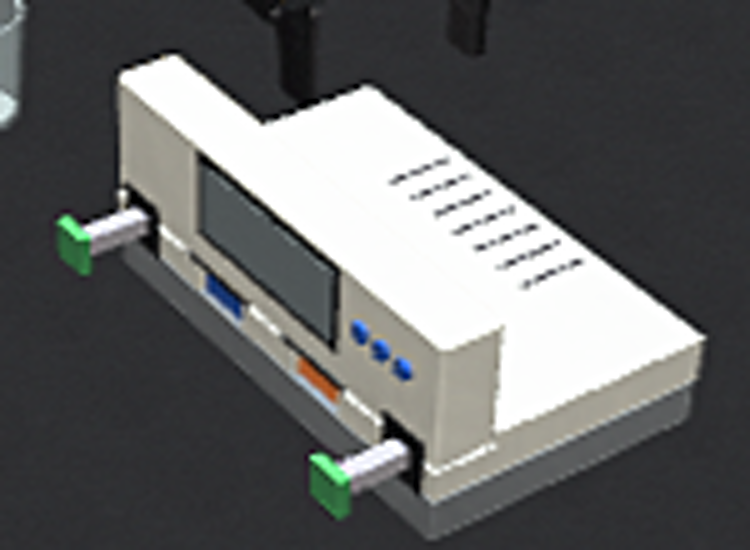

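View pics/c2.png

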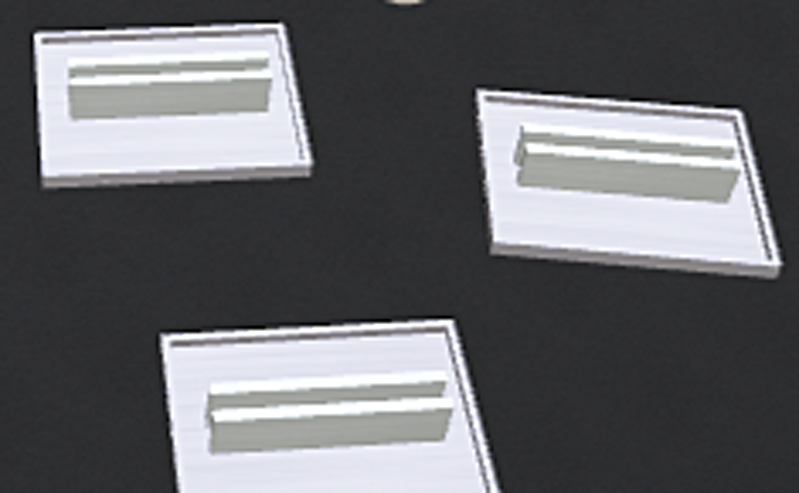

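The racks sit on the robot's right, in negative y. Candidates for rack_rest in the side view: A (304,298) at y≈-0.29, B (438,319) at y≈-0.48, and C (351,391) at y≈-0.53. A has the largest y, so it is farthest to the robot's left, and crop c2 confirms it (top-left rack). In crop c1 the orange end is in the slot beside the key at (290,227), world y≈-0.08. That makes it slot_right and key_right. Next I'll fit the reader and rack poses.

```bash
cat > fit.py <<'E'
import pickle,numpy as np
from scipy.optimize import least_squares
from h import *
D=pickle.load(open("d0.pkl","rb"));d=D["side"]
def T(p,X): c,s=np.cos(p[2]),np.sin(p[2]); X=np.array(X,float); return np.c_[p[0]+c*X[:,0]-s*X[:,1],p[1]+s*X[:,0]+c*X[:,1],X[:,2]]
def fit(X,px,p0):
    X=np.array(X)/1000;f=lambda p:(proj(d,T(p,X))-px).ravel()
    o=least_squares(f,p0,loss="soft_l1");print(o.x.round(4),f(o.x).reshape(-1,2).round(1).tolist());return o.x
crop=lambda P,s,o:(np.array(P)+.5)/s-.5+np.array(o)
P=crop([(327,487),(73,246),(431,540),(122,255),(120,72),(440,350),(500,325),(703,340),(366,85)],5,(225,130))
fit([(-140,-124,45),(-140,124,45),(-90,-150,0),(-90,150,0),(-90,150,130),(-90,-150,130),(-50,-150,130),(90,-150,58),(90,150,58)],P,[.65,.04,.09])
P=crop([(68,60),(268,57),(70,86),(271,79),(312,174),(44,188)],3.4,(255,275))
fit([(-65,11,40),(65,11,40),(-65,-11,40),(65,-11,40),(85,-60,0),(-85,-60,0)],P,[.46,-.29,0])
E
python3 fit.py
```

```text
[0.6783 0.0557 0.0809] [[-0.9, 0.0], [-0.6, 0.1], [-0.6, 0.9], [0.3, 0.9], [-0.6, -0.1], [0.4, -0.6], [1.4, -1.1], [-0.0, -0.3], [1.2, 0.2]]
[ 0.4671 -0.2851 -0.4541] [[0.2, 0.0], [-0.1, -1.5], [0.2, 0.1], [0.5, -0.4], [-0.5, 0.9], [-0.3, 0.3]]
```

Both fits are good to about 1 px. The move rows can't tilt the tool, but the reader needs a lean. I'll see how the arm behaves near the edge of its reach while spinning the gripper to line up.

>>> {"api": "move_arm", "payload": {
  "steps": [
    {"dz": -4, "spin": -0.14},
    {"dz": -4, "spin": -0.14},
    {"dz": -4, "spin": -0.14},
    {"dz": -4, "spin": -0.14},
    {"dz": -4, "spin": -0.14},
    {"dz": -4, "spin": -0.14}
  ],
  "claw": 0
}}

```text
$.steps[0]: bad value
```

```bash
python3 -c "
from bench import telemetry
s=telemetry.read_state();print(s['joint_positions'].round(3),s['ee_pos'],s['eef_rot'])"
```

```text
[-0.023  0.333 -0.065  1.461  0.022  1.35  -0.089] [ 6.24907639e-01 -6.42223081e-06  4.04148192e-01] [ 7.07115774e-01  7.07097590e-01 -3.94666905e-04 -3.51144084e-04]
```

>>> {"api": "move_arm", "payload": {
  "steps": [
    {"dx": 0, "dy": 0, "dz": -4, "spin": -0.14},
    {"dx": 0, "dy": 0, "dz": -4, "spin": -0.14},
    {"dx": 0, "dy": 0, "dz": -4, "spin": -0.14},
    {"dx": 0, "dy": 0, "dz": -4, "spin": -0.14},
    {"dx": 0, "dy": 0, "dz": -4, "spin": -0.14},
    {"dx": 0, "dy": 0, "dz": -4, "spin": -0.14}
  ],
  "claw": 0
}}

```text
time: 0.75
ee_pos: [0.6246, -0.0001, 0.6463]
eef_rot: [0.355, 0.935, 0.0, -0.0]
ft_force: [2.0, 1.0, 0.5]
width: 0.0468
grip_force: 0.0
```

```bash
python3 -c "
from bench import telemetry
s=telemetry.read_state();print(s['joint_positions'].round(3),s['ee_pos'],s['eef_rot'])"
```

```text
[ 0.024  0.352 -0.154  0.937  0.055  1.856  0.741] [ 6.24599280e-01 -1.07627339e-04  6.46318006e-01] [ 3.54700423e-01  9.34980004e-01  2.27642953e-05 -3.29667379e-05]
```

>>> {"api": "move_arm", "payload": {
  "steps": [
    {"dx": 0, "dy": 0, "dz": -4, "spin": -0.14},
    {"dx": 0, "dy": 0, "dz": -4, "spin": -0.14},
    {"dx": 0, "dy": 0, "dz": -4, "spin": -0.14},
    {"dx": 0, "dy": 0, "dz": -4, "spin": -0.14},
    {"dx": 0, "dy": 0, "dz": -4, "spin": -0.14},
    {"dx": 0, "dy": 0, "dz": -4, "spin": -0.11}
  ]
}}

```text
time: 1.35
ee_pos: [0.5743, -0.0012, 0.7854]
eef_rot: [-0.007, 0.999, 0.0, 0.049]
ft_force: [0.7, 0.1, -0.3]
width: 0.0026
grip_force: 0.0
```

```bash
python3 -c "
from bench import telemetry
s=telemetry.read_state();print(s['joint_positions'].round(3),s['ee_pos'],s['eef_rot'])"
```

```text
[-0.282  0.343  0.384  0.66  -0.153  2.058  1.582] [ 0.57432934 -0.00116595  0.78540262] [-7.02149364e-03  9.98771988e-01  8.28490475e-05  4.90429139e-02]
```

The reach limit does tilt the tool: tool z is now (0.098, 0, -0.995), tips outward, which is the lean I need. I'll push further for about 30°.

>>> {"api": "move_arm", "payload": {
  "steps": [
    {"dx": -2, "dy": 0, "dz": -4, "spin": 0},
    {"dx": -2, "dy": 0, "dz": -4, "spin": 0},
    {"dx": -2, "dy": 0, "dz": -4, "spin": 0},
    {"dx": -2, "dy": 0, "dz": -4, "spin": 0}
  ]
}}

```text
time: 1.75
ee_pos: [0.566, -0.0007, 0.8401]
eef_rot: [-0.004, 0.993, 0.0, 0.119]
ft_force: [-0.2, -0.8, -0.4]
width: 0.0006
grip_force: 0.0
```

```bash
cat > st.py <<'E'
from bench import telemetry
from scipy.spatial.transform import Rotation as R
s=telemetry.read_state();M=R.from_quat(s['eef_rot']).as_matrix()
print(s['joint_positions'].round(3),s['ee_pos'].round(4));print(M.round(3).tolist())
print('tips',(s['ee_pos']+M[:,2]*.1822).round(4),'grasp',(s['ee_pos']+M[:,2]*.164).round(4),'F',s['ft_force'].round(2))
E
python3 st.py
```

```text
[-0.261  0.37   0.411  0.495 -0.195  2.058  1.574] [ 5.660e-01 -7.000e-04  8.401e-01]
[[-0.972, -0.009, 0.236], [-0.008, 1.0, 0.002], [-0.236, -0.0, -0.972]]
tips [ 6.09e-01 -4.00e-04  6.63e-01] grasp [ 6.047e-01 -5.000e-04  6.807e-01] F [-0.22 -0.76 -0.43]
```

>>> {"api": "move_arm", "payload": {
  "steps": [
    {"dx": -3, "dy": 0, "dz": -4, "spin": 0},
    {"dx": -3, "dy": 0, "dz": -4, "spin": 0},
    {"dx": -3, "dy": 0, "dz": -4, "spin": 0},
    {"dx": -3, "dy": 0, "dz": -4, "spin": 0},
    {"dx": -3, "dy": 0, "dz": -4, "spin": 0}
  ]
}}

```text
time: 2.25
ee_pos: [0.5498, 0.0001, 0.9046]
eef_rot: [-0.004, 0.977, 0.0, 0.211]
ft_force: [1.0, 0.3, 0.6]
width: 0.0006
grip_force: 0.0
```

```bash
python3 st.py
```

```text
[-0.218  0.428  0.529  0.253 -0.347  2.058  1.57 ] [5.498e-01 1.000e-04 9.046e-01]
[[-0.911, -0.008, 0.413], [-0.008, 1.0, 0.002], [-0.413, -0.001, -0.911]]
tips [6.252e-01 5.000e-04 7.387e-01] grasp [6.176e-01 5.000e-04 7.553e-01] F [1.05 0.31 0.6 ]
```

>>> {"api": "move_arm", "payload": {
  "steps": [
    {"dx": -3, "dy": 0, "dz": -4, "spin": 0},
    {"dx": -3, "dy": 0, "dz": -4, "spin": 0},
    {"dx": -3, "dy": 0, "dz": -4, "spin": 0}
  ]
}}

```text
time: 2.55
ee_pos: [0.5177, 0.0005, 0.9442]
eef_rot: [-0.004, 0.965, 0.0, 0.262]
ft_force: [-4.0, -0.4, 8.9]
width: 0.0004
grip_force: 0.0
```

```bash
python3 st.py
```

```text
[-0.213  0.423  0.715  0.161 -0.534  2.058  1.57 ] [5.177e-01 5.000e-04 9.442e-01]
[[-0.863, -0.008, 0.506], [-0.008, 1.0, 0.003], [-0.506, -0.001, -0.863]]
tips [0.6099 0.001  0.787 ] grasp [0.6007 0.001  0.8027] F [-3.97 -0.35  8.92]
```

Lean is now 30°. I'll descend keeping it, towards the front of the right key.

>>> {"api": "move_arm", "payload": {
  "steps": [
    {"dx": 1, "dy": -0.5, "dz": 2, "spin": -0.06},
    {"dx": 2.6, "dy": -0.5, "dz": 3.4, "spin": 0},
    {"dx": 2.6, "dy": -0.5, "dz": 3.4, "spin": 0},
    {"dx": 2.6, "dy": -0.5, "dz": 3.4, "spin": 0},
    {"dx": 2.6, "dy": -0.5, "dz": 3.4, "spin": 0},
    {"dx": 2.6, "dy": -0.5, "dz": 3.4, "spin": 0},
    {"dx": 2.6, "dy": -0.5, "dz": 3.4, "spin": 0},
    {"dx": 2.6, "dy": -0.5, "dz": 3.4, "spin": 0},
    {"dx": 2.6, "dy": -0.5, "dz": 3.4, "spin": 0},
    {"dx": 2.6, "dy": -0.5, "dz": 3.4, "spin": 0}
  ]
}}

```text
time: 3.55
ee_pos: [0.4791, -0.04, 0.6224]
eef_rot: [-0.01, 0.963, -0.002, 0.271]
ft_force: [1.1, -0.8, 0.4]
width: 0.0006
grip_force: 0.0
```

```bash
python3 st.py
```

```text
[-0.957 -0.382  0.668  1.669  0.387  1.244  1.306] [ 0.4791 -0.04    0.6224]
[[-0.853, -0.018, 0.521], [-0.02, 1.0, 0.001], [-0.521, -0.009, -0.853]]
tips [ 0.5741 -0.0398  0.467 ] grasp [ 0.5646 -0.0398  0.4825] F [ 1.09 -0.84  0.45]
```

>>> {"api": "move_arm", "payload": {
  "steps": [
    {"dx": 2.3, "dy": -0.4, "dz": 2.9, "spin": -0.03},
    {"dx": 2.3, "dy": -0.4, "dz": 2.9, "spin": -0.03},
    {"dx": 2.3, "dy": -0.4, "dz": 2.9, "spin": 0},
    {"dx": 2.3, "dy": -0.4, "dz": 2.9, "spin": 0},
    {"dx": 2.3, "dy": -0.4, "dz": 2.9, "spin": 0},
    {"dx": 2.3, "dy": -0.4, "dz": 2.9, "spin": 0},
    {"dx": 2.3, "dy": -0.4, "dz": 2.9, "spin": 0},
    {"dx": 2.3, "dy": -0.4, "dz": 2.9, "spin": 0},
    {"dx": 2.3, "dy": -0.4, "dz": 2.9, "spin": 0}
  ]
}}

```text
time: 4.45
ee_pos: [0.4411, -0.0905, 0.2939]
eef_rot: [-0.038, 0.962, -0.01, 0.271]
ft_force: [1.2, 1.3, -0.8]
width: 0.0006
grip_force: 0.0
```

```bash
python3 st.py
```

```text
[-0.927 -0.337  0.961  2.294  0.468  0.529  1.389] [ 0.4411 -0.0905  0.2939]
[[-0.851, -0.068, 0.521], [-0.079, 0.997, 0.001], [-0.52, -0.041, -0.853]]
tips [ 0.5361 -0.0904  0.1384] grasp [ 0.5266 -0.0904  0.1539] F [ 1.24  1.29 -0.84]
```

>>> {"api": "move_arm", "payload": {
  "steps": [
    {"dx": 1.0, "dy": 0.3, "dz": 1.2, "spin": 0},
    {"dx": 1.1, "dy": 0.3, "dz": 1.3, "spin": 0},
    {"dx": 1.1, "dy": 0.4, "dz": 1.3, "spin": 0},
    {"dx": 1.0, "dy": 0.3, "dz": 1.2, "spin": 0},
    {"dx": 0, "dy": 0, "dz": 0, "spin": 0}
  ]
}}

```text
time: 4.95
ee_pos: [0.4301, -0.0802, 0.2287]
eef_rot: [-0.039, 0.962, -0.011, 0.269]
ft_force: [0.1, -0.0, 1.1]
width: 0.0003
grip_force: 0.0
```

```bash
python3 st.py
python3 - <<'E'
from bench import imaging
import cv2,pickle
d=imaging.camera("side");pickle.dump(d,open("d1.pkl","wb"))
cv2.imwrite("pics/s1.png",cv2.resize(cv2.cvtColor(d["img"],4)[120:250,210:370],None,fx=4.6,fy=4.6,interpolation=cv2.INTER_CUBIC))
E
```

```text
[-1.059 -0.209  1.138  2.384  0.407  0.323  1.423] [ 0.4301 -0.0802  0.2287]
[[-0.852, -0.069, 0.518], [-0.081, 0.997, -0.0], [-0.516, -0.042, -0.855]]
tips [ 0.5245 -0.0803  0.0728] grasp [ 0.5151 -0.0803  0.0884] F [ 0.14 -0.01  1.09]
```

View pics/s1.png

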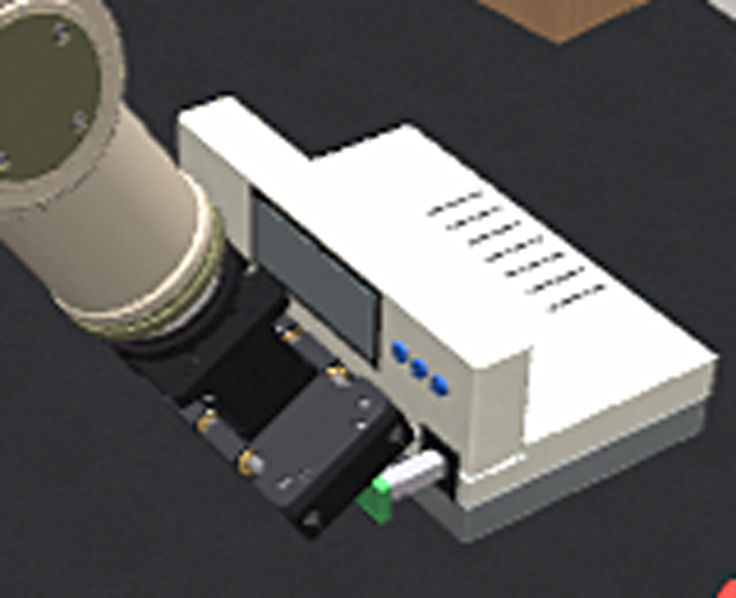

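The gripper hangs just in front of the green pad (crop (375,497)) and touches nothing. I'll lower it to pad height.

>>> {"api": "move_arm", "payload": {
  "steps": [
    {"dx": 0.3, "dy": 0.1, "dz": 0.9, "spin": 0},
    {"dx": 0.3, "dy": 0.1, "dz": 0.9, "spin": 0},
    {"dx": 0.4, "dy": 0, "dz": 1.0, "spin": 0},
    {"dx": 0, "dy": 0, "dz": 0, "spin": 0}
  ]
}}

```text
time: 5.4
ee_pos: [0.4348, -0.0773, 0.2081]
eef_rot: [-0.04, 0.963, -0.008, 0.267]
ft_force: [0.2, -0.5, 1.3]
width: 0.0005
grip_force: 0.0
```

```bash
python3 st.py
```

```text
[-1.214 -0.086  1.332  2.389  0.023  0.236  1.772] [ 0.4348 -0.0773  0.2081]
[[-0.854, -0.072, 0.515], [-0.081, 0.997, 0.006], [-0.514, -0.036, -0.857]]
tips [ 0.5286 -0.0762  0.0519] grasp [ 0.5192 -0.0763  0.0675] F [ 0.2 -0.5  1.3]
```

>>> {"api": "move_arm", "payload": {
  "steps": [
    {"dx": 0.1, "dy": -0.1, "dz": 0.4, "spin": 0},
    {"dx": 0.1, "dy": -0.1, "dz": 0.4, "spin": 0},
    {"dx": 0.1, "dy": -0.1, "dz": 0.4, "spin": 0},
    {"dx": 0, "dy": 0, "dz": 0, "spin": 0}
  ]
}}

```text
time: 5.8
ee_pos: [0.4367, -0.0799, 0.1989]
eef_rot: [-0.04, 0.964, -0.007, 0.264]
ft_force: [0.5, -0.5, -0.4]
width: 0.0006
grip_force: 0.0
```

```bash
python3 st.py
```

```text
[-1.126  0.07   1.287  2.386 -0.629  0.25   2.369] [ 0.4367 -0.0799  0.1989]
[[-0.857, -0.073, 0.51], [-0.08, 0.997, 0.007], [-0.509, -0.035, -0.86]]
tips [ 0.5296 -0.0786  0.0422] grasp [ 0.5203 -0.0787  0.0579] F [ 0.51 -0.49 -0.4 ]
```

>>> {"api": "move_arm", "payload": {
  "steps": [
    {"dx": -0.6, "dy": 0, "dz": 0.35, "spin": 0},
    {"dx": -0.6, "dy": 0, "dz": 0.35, "spin": 0},
    {"dx": -0.6, "dy": 0, "dz": 0.35, "spin": 0},
    {"dx": -0.6, "dy": 0, "dz": 0.35, "spin": 0}
  ]
}}

```text
time: 6.2
ee_pos: [0.4632, -0.0778, 0.1988]
eef_rot: [-0.04, 0.964, -0.007, 0.263]
ft_force: [-10.6, 1.2, 7.2]
width: 0.0005
grip_force: 5.3
```

```bash
python3 st.py
```

```text
[-0.911  0.167  1.067  2.323 -0.821  0.289  2.507] [ 0.4632 -0.0778  0.1988]
[[-0.859, -0.074, 0.507], [-0.081, 0.997, 0.008], [-0.506, -0.034, -0.862]]
tips [ 0.5557 -0.0763  0.0418] grasp [ 0.5464 -0.0764  0.0575] F [-10.59   1.2    7.15]
```

>>> {"api": "move_arm", "payload": {
  "steps": [
    {"dx": -0.5, "dy": 0, "dz": 0.3, "spin": 0},
    {"dx": -0.5, "dy": 0, "dz": 0.3, "spin": 0},
    {"dx": -0.5, "dy": 0, "dz": 0.3, "spin": 0}
  ]
}}

```text
time: 6.5
ee_pos: [0.4805, -0.0764, 0.1988]
eef_rot: [-0.04, 0.964, -0.007, 0.263]
ft_force: [-12.9, 1.5, 7.7]
width: 0.0007
grip_force: 5.9
```

```bash
python3 st.py
```

```text
[-0.833  0.211  0.986  2.282 -0.868  0.306  2.53 ] [ 0.4805 -0.0764  0.1988]
[[-0.859, -0.074, 0.507], [-0.081, 0.997, 0.008], [-0.506, -0.034, -0.862]]
tips [ 0.5729 -0.0749  0.0418] grasp [ 0.5636 -0.075   0.0574] F [-12.88   1.51   7.73]
```

>>> {"api": "move_arm", "payload": {
  "steps": [
    {"dx": -0.2, "dy": 0, "dz": 0.12, "spin": 0},
    {"dx": -0.2, "dy": 0, "dz": 0.12, "spin": 0},
    {"dx": 0, "dy": 0, "dz": 0, "spin": 0}
  ]
}}

```text
time: 6.8
ee_pos: [0.4851, -0.076, 0.1989]
eef_rot: [-0.041, 0.964, -0.007, 0.263]
ft_force: [-8.4, 1.8, 5.3]
width: 0.0004
grip_force: 4.5
```

>>> {"api": "move_arm", "payload": {
  "steps": [
    {"dx": -0.2, "dy": 0, "dz": 0.12, "spin": 0},
    {"dx": 0, "dy": 0, "dz": 0, "spin": 0}
  ]
}}

```text
time: 7.0
ee_pos: [0.4867, -0.076, 0.1985]
eef_rot: [-0.04, 0.964, -0.006, 0.262]
ft_force: [-18.6, 3.7, 11.1]
width: 0.0004
grip_force: 8.9
```

>>> {"api": "move_arm", "payload": {
  "steps": [
    {"dx": -0.05, "dy": 0, "dz": 0.03, "spin": 0},
    {"dx": 0, "dy": 0, "dz": 0, "spin": 0},
    {"dx": 0, "dy": 0, "dz": 0, "spin": 0}
  ]
}}

```text
time: 7.3
ee_pos: [0.487, -0.076, 0.1984]
eef_rot: [-0.04, 0.964, -0.006, 0.262]
ft_force: [-22.6, 1.1, 17.0]
width: 0.0004
grip_force: 11.4
```

```bash
python3 st.py
python3 - <<'E'
from bench import imaging
import cv2,pickle
d=imaging.camera("side");pickle.dump(d,open("d2.pkl","wb"))
cv2.imwrite("pics/s2.png",cv2.resize(cv2.cvtColor(d["img"],4)[120:250,210:370],None,fx=4.6,fy=4.6,interpolation=cv2.INTER_CUBIC))
E
```

```text
[-0.806  0.228  0.959  2.266 -0.882  0.313  2.535] [ 0.487  -0.076   0.1984]
[[-0.86, -0.074, 0.506], [-0.081, 0.997, 0.009], [-0.505, -0.033, -0.863]]
tips [ 0.5791 -0.0744  0.0412] grasp [ 0.5699 -0.0746  0.0569] F [-22.59   1.13  17.02]
```

View pics/s2.png

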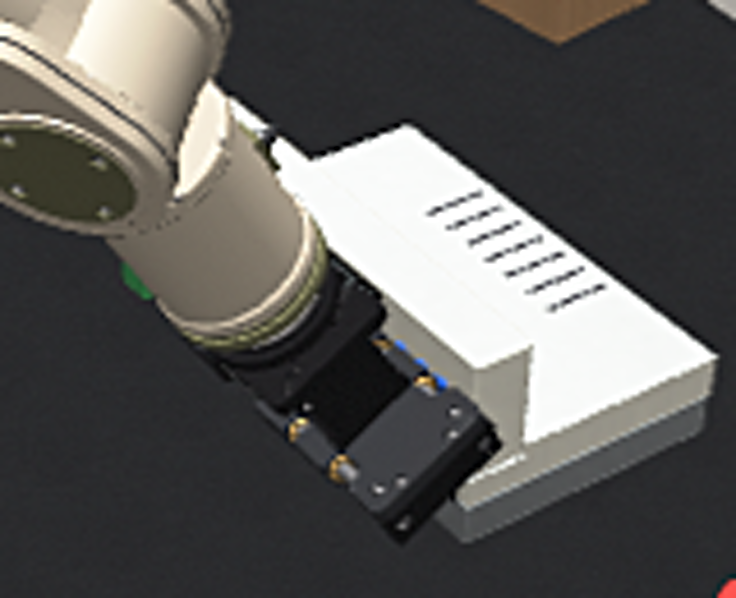

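The force jumped to 28 N with no further travel, and the tip geometry puts the pad face at reader x ≈ -101 mm, so the key is at its stop. I'll back off along the key and rise.

>>> {"api": "move_arm", "payload": {
  "steps": [
    {"dx": 0.7, "dy": 0, "dz": -0.41, "spin": 0},
    {"dx": 0.7, "dy": 0, "dz": -0.41, "spin": 0},
    {"dx": 0.7, "dy": 0, "dz": -0.41, "spin": 0},
    {"dx": 0.7, "dy": 0, "dz": -0.41, "spin": 0},
    {"dx": 0.7, "dy": 0, "dz": -0.41, "spin": 0},
    {"dx": 0.7, "dy": 0, "dz": -0.41, "spin": 0},
    {"dx": -0.7, "dy": 0, "dz": -1.2, "spin": 0},
    {"dx": -0.7, "dy": 0, "dz": -1.2, "spin": 0},
    {"dx": -0.7, "dy": 0, "dz": -1.2, "spin": 0},
    {"dx": -0.7, "dy": 0, "dz": -1.2, "spin": 0},
    {"dx": -0.7, "dy": 0, "dz": -1.2, "spin": 0}
  ],
  "claw": 0
}}

```text
time: 8.45
ee_pos: [0.4397, -0.077, 0.2543]
eef_rot: [-0.041, 0.964, -0.005, 0.263]
ft_force: [-0.1, -0.1, -1.0]
width: 0.0005
grip_force: 0.0
```

```bash
python3 st.py
```

```text
[-0.857 -0.176  0.925  2.334  0.209  0.391  1.583] [ 0.4397 -0.077   0.2543]
[[-0.859, -0.077, 0.507], [-0.082, 0.997, 0.011], [-0.506, -0.032, -0.862]]
tips [ 0.5321 -0.0749  0.0973] grasp [ 0.5229 -0.0751  0.113 ] F [-0.1  -0.06 -0.97]
```

>>> {"api": "move_arm", "payload": {
  "steps": [
    {"dx": -0.7, "dy": 1.5, "dz": 0.35, "spin": 0},
    {"dx": -0.7, "dy": 1.5, "dz": 0.35, "spin": 0},
    {"dx": -0.7, "dy": 1.5, "dz": 0.35, "spin": 0},
    {"dx": -0.7, "dy": 1.5, "dz": 0.35, "spin": 0},
    {"dx": -0.7, "dy": 1.4, "dz": 0.35, "spin": 0},
    {"dx": 0, "dy": 0, "dz": 0, "spin": 0}
  ],
  "claw": 6
}}

```text
time: 9.05
ee_pos: [0.4735, 0.0018, 0.2542]
eef_rot: [-0.043, 0.964, -0.005, 0.263]
ft_force: [-0.6, -0.9, -0.3]
width: 0.0408
grip_force: 0.0
```

```bash
python3 st.py
python3 - <<'E'
from bench import imaging
import cv2,pickle,numpy as np
d=imaging.camera("wrist");pickle.dump(d,open("d3.pkl","wb"));e=imaging.camera("side")
a=cv2.cvtColor(d["img"],4)
b=cv2.resize(cv2.cvtColor(e["img"],4)[120:250,200:370],None,fx=2.35,fy=2.35,interpolation=cv2.INTER_CUBIC)
a=cv2.resize(a,(400,300)); b=cv2.resize(b,(400,306))[:300]
cv2.imwrite("pics/w1.png",np.hstack([a,b]))
E
```

```text
[-0.915 -0.045  0.804  2.275  0.195  0.373  1.395] [0.4735 0.0018 0.2542]
[[-0.858, -0.08, 0.507], [-0.085, 0.996, 0.014], [-0.506, -0.031, -0.862]]
tips [0.5659 0.0042 0.0971] grasp [0.5567 0.004  0.1128] F [-0.57 -0.91 -0.32]
```

View pics/w1.png

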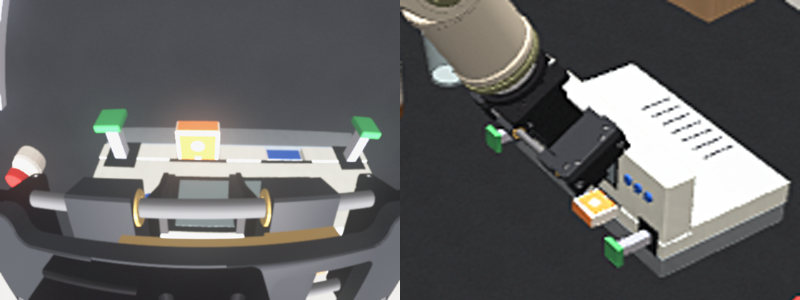

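The cassette is out: orange end at (198,127) and yellow-orange label at (198,146) in the left half, and both green keys have sprung back. I'll locate it precisely.

```bash
cat >> h.py <<'E'
def fish(d,u,v,z):
    K=d["camera_matrix"];R=np.array(d["R"]);x=np.array([(u-K[0,2])/K[0,0],(v-K[1,2])/K[1,1]]);r=np.hypot(*x)
    w=R.T@np.r_[x/r*np.sin(r),np.cos(r)];c=-R.T@np.array(d["t"]);return c+w*(z-c[2])/w[2]
def rd(X,p=(.6783,.0557,.0809)):
    c,s=np.cos(p[2]),np.sin(p[2]);a,b=X[0]-p[0],X[1]-p[1];return np.round([c*a+s*b,-s*a+c*b],4)
E
python3 - <<'E'
from h import *
import pickle
d=pickle.load(open("d3.pkl","rb"));h=cv2.cvtColor(d["img"],cv2.COLOR_RGB2HSV).astype(int)
m=((h[...,0]<14)&(h[...,1]>150)&(h[...,2]>120)).astype(np.uint8);m[:,:200]=0
n,l,s,c=cv2.connectedComponentsWithStats(m);print(s[1:].tolist(),c[1:].round(1).tolist())
g=((abs(h[...,0]-65)<20)&(h[...,1]>120)).astype(np.uint8);n,l,s2,c2=cv2.connectedComponentsWithStats(g)
for k in range(1,n):
    if s2[k,4]>60: print("key",s2[k],c2[k],fish(d,*c2[k],.048),rd(fish(d,*c2[k],.048)))
k=1+s[1:,4].argmax();x,y,w,hh,_=s[k]
for u,v,z in[(x,y+hh,.046),(x+w,y+hh,.046),(x+w/2,y,.03)]:
    X=fish(d,u,v,z);print((u,v),X.round(4),rd(X))
E
```

```text
[] []
key [131 154  45  28 786] [154.64122137 165.13231552] [ 0.54576518 -0.0804101   0.048     ] [-0.1431 -0.125 ]
key [495 164  39  27 514] [512.95136187 175.3618677 ] [0.5248515 0.1597381 0.048    ] [-0.1445  0.1161]Traceback (most recent call last):
  File "<stdin>", line 9, in <module>
ValueError: attempt to get argmax of an empty sequence
```

Run:
```python
from h import *
import pickle
d=pickle.load(open("d3.pkl","rb"));h=cv2.cvtColor(d["img"],cv2.COLOR_RGB2HSV).astype(int)
m=((h[...,0]<28)&(h[...,1]>110)&(h[...,2]>150)).astype(np.uint8);m[:150]=0;m[232:]=0;m[:,:200]=0;m[:,340:]=0
ys,xs=np.nonzero(m);print(xs.min(),xs.max(),ys.min(),ys.max())
for v in range(165,232,5):print(v,d["img"][v,277].tolist(),d["img"][v,262].tolist())
for u,v in[(247,185),(307,185),(277,185),(277,223)]:X=fish(d,u,v,.046);print(u,v,X.round(4),rd(X))
```

```text
249 304 169 223
165 [118, 107, 104] [116, 106, 104]
170 [236, 154, 106] [236, 153, 103]
175 [242, 165, 109] [241, 162, 106]
180 [242, 165, 109] [243, 167, 108]
185 [247, 247, 247] [247, 247, 247]
190 [247, 247, 246] [247, 247, 229]
195 [247, 246, 162] [247, 246, 163]
200 [247, 247, 247] [247, 246, 164]
205 [247, 247, 247] [247, 246, 163]
210 [247, 247, 248] [247, 246, 161]
215 [247, 246, 163] [247, 246, 160]
220 [247, 247, 248] [247, 247, 158]
225 [129, 113, 104] [132, 119, 113]
230 [238, 234, 227] [235, 231, 223]
247 185 [ 0.5592 -0.0213  0.046 ] [-0.1249 -0.0671]
307 185 [0.5552 0.0166 0.046 ] [-0.1259 -0.029 ]
277 185 [ 0.5572 -0.0022  0.046 ] [-0.1254 -0.0479]
277 223 [5.937e-01 2.000e-04 4.600e-02] [-0.0888 -0.0485]
```

>>> {"api": "move_arm", "payload": {
  "steps": [
    {"dx": 0.37, "dy": -0.1, "dz": 1, "spin": 0},
    {"dx": 0.37, "dy": -0.1, "dz": 1, "spin": 0},
    {"dx": 0.37, "dy": -0.1, "dz": 1, "spin": 0},
    {"dx": 0.37, "dy": 0, "dz": 1, "spin": 0},
    {"dx": 0.37, "dy": 0, "dz": 1, "spin": 0},
    {"dx": 0.37, "dy": 0, "dz": 1, "spin": 0},
    {"dx": 0.37, "dy": 0, "dz": 0.95, "spin": 0},
    {"dx": 0, "dy": 0, "dz": 0, "spin": 0}
  ],
  "claw": 6
}}

```text
time: 9.95
ee_pos: [0.485, -0.0045, 0.1793]
eef_rot: [-0.041, 0.965, -0.004, 0.26]
ft_force: [-0.3, 0.4, -0.7]
width: 0.0602
grip_force: 0.0
```

```bash
python3 st.py
```

```text
[-0.663  0.198  0.603  2.285 -0.431  0.181  1.961] [ 0.485  -0.0045  0.1793]
[[-0.861, -0.077, 0.503], [-0.081, 0.997, 0.014], [-0.502, -0.029, -0.864]]
tips [ 0.5765 -0.002   0.0218] grasp [ 0.5674 -0.0023  0.0375] F [-0.3   0.38 -0.74]
```

Grasp point (0.567, -0.002, 0.038), no contact. I'll close gently; the pads straddle about 10 mm of the end.

>>> {"api": "move_arm", "payload": {
  "steps": [
    {"dx": 0, "dy": 0, "dz": 0, "spin": 0},
    {"dx": 0, "dy": 0, "dz": 0, "spin": 0},
    {"dx": 0, "dy": 0, "dz": 0, "spin": 0},
    {"dx": 0, "dy": 0, "dz": 0, "spin": 0},
    {"dx": 0, "dy": 0, "dz": 0, "spin": 0},
    {"dx": 0, "dy": 0, "dz": 0, "spin": 0}
  ],
  "claw": 3,
  "squeeze": 20
}}

```text
time: 10.55
ee_pos: [0.4857, -0.0032, 0.1802]
eef_rot: [-0.042, 0.964, -0.003, 0.261]
ft_force: [-5.9, -1.1, 8.3]
width: 0.0397
grip_force: 20.0
```

Gripped at 39.7 mm with 20 N. I'll draw it about 22 mm so it stays seated in the slot. Then I'll regrip with the tool upright, since the lean can't be swivelled level to the rack's heading.

>>> {"api": "move_arm", "payload": {
  "steps": [
    {"dx": 0.38, "dy": 0, "dz": -0.22, "spin": 0},
    {"dx": 0.38, "dy": 0, "dz": -0.22, "spin": 0},
    {"dx": 0.38, "dy": 0, "dz": -0.22, "spin": 0},
    {"dx": 0.38, "dy": 0, "dz": -0.22, "spin": 0},
    {"dx": 0.38, "dy": 0, "dz": -0.22, "spin": 0},
    {"dx": 0, "dy": 0, "dz": 0, "spin": 0}
  ]
}}

```text
time: 11.15
ee_pos: [0.4634, -0.0049, 0.1799]
eef_rot: [-0.042, 0.964, -0.003, 0.261]
ft_force: [-1.1, -1.7, 4.8]
width: 0.0398
grip_force: 20.0
```

```bash
python3 st.py
```

```text
[-0.743  0.15   0.676  2.338 -0.368  0.168  1.907] [ 0.4634 -0.0049  0.1799]
[[-0.86, -0.079, 0.504], [-0.082, 0.997, 0.016], [-0.504, -0.028, -0.863]]
tips [ 0.5552 -0.0021  0.0226] grasp [ 0.5461 -0.0024  0.0383] F [-1.1  -1.7   4.79]
```

>>> {"api": "move_arm", "payload": {
  "steps": [
    {"dx": 0, "dy": 0, "dz": 0, "spin": 0},
    {"dx": 0, "dy": 0, "dz": 0, "spin": 0},
    {"dx": 0, "dy": 0, "dz": 0, "spin": 0},
    {"dx": 0, "dy": 0, "dz": 0, "spin": 0},
    {"dx": -1, "dy": 0, "dz": -1.7, "spin": 0},
    {"dx": -1.5, "dy": 0, "dz": -2.6, "spin": 0},
    {"dx": -1.5, "dy": 0, "dz": -2.6, "spin": 0},
    {"dx": -1.5, "dy": 0, "dz": -2.6, "spin": 0},
    {"dx": -1.5, "dy": 0, "dz": -2.6, "spin": 0},
    {"dx": -1.5, "dy": 0, "dz": -2.6, "spin": 0},
    {"dx": -1.5, "dy": 0, "dz": -2.6, "spin": 0}
  ],
  "claw": 6
}}

```text
time: 12.25
ee_pos: [0.4621, 0.0017, 0.363]
eef_rot: [-0.045, 0.964, 0.0, 0.26]
ft_force: [1.0, 0.7, 0.5]
width: 0.0599
grip_force: 0.0
```

```bash
python3 st.py
```

```text
[-0.984 -0.333  0.754  2.176  0.462  0.727  1.193] [0.4621 0.0017 0.363 ]
[[-0.86, -0.086, 0.502], [-0.086, 0.996, 0.024], [-0.502, -0.023, -0.864]]
tips [0.5537 0.006  0.2055] grasp [0.5445 0.0056 0.2212] F [0.97 0.74 0.51]
```

Now I'll pull in beyond the near reach limit to take the lean out.

>>> {"api": "move_arm", "payload": {
  "steps": [
    {"dx": 3, "dy": 0, "dz": -1.7, "spin": 0},
    {"dx": 3, "dy": 0, "dz": -1.7, "spin": 0},
    {"dx": 3, "dy": 0, "dz": -1.7, "spin": 0},
    {"dx": 3, "dy": 0, "dz": -1.7, "spin": 0},
    {"dx": 3, "dy": 0, "dz": -1.7, "spin": 0},
    {"dx": 3, "dy": 0, "dz": -1.7, "spin": 0}
  ]
}}

```text
time: 12.85
ee_pos: [0.3483, -0.0129, 0.3704]
eef_rot: [-0.047, 0.964, 0.004, 0.262]
ft_force: [-0.4, -0.5, -0.2]
width: 0.0601
grip_force: 0.0
```

```bash
python3 st.py
```

```text
[-0.191 -0.499  0.064  2.348  0.089  0.765  1.493] [ 0.3483 -0.0129  0.3704]
[[-0.859, -0.092, 0.504], [-0.087, 0.996, 0.033], [-0.505, -0.016, -0.863]]
tips [ 0.4402 -0.0069  0.2132] grasp [ 0.431  -0.0075  0.2289] F [-0.38 -0.46 -0.23]
```

>>> {"api": "move_arm", "payload": {
  "steps": [
    {"dx": 3, "dy": 0, "dz": -1.7, "spin": 0},
    {"dx": 3, "dy": 0, "dz": -1.7, "spin": 0},
    {"dx": 3, "dy": 0, "dz": -1.7, "spin": 0},
    {"dx": 3, "dy": 0, "dz": -1.7, "spin": 0},
    {"dx": 3, "dy": 0, "dz": -1.7, "spin": 0}
  ]
}}

```text
time: 13.35
ee_pos: [0.3068, -0.0586, 0.3323]
eef_rot: [-0.046, 0.974, 0.03, 0.218]
ft_force: [-0.5, -0.8, -0.6]
width: 0.0602
grip_force: 0.0
```

```bash
python3 st.py
```

```text
[ 0.319 -0.499 -0.157  2.416 -0.306  0.82   1.995] [ 0.3068 -0.0586  0.3323]
[[-0.901, -0.103, 0.422], [-0.077, 0.994, 0.078], [-0.427, 0.038, -0.903]]
tips [ 0.3837 -0.0444  0.1677] grasp [ 0.376  -0.0458  0.1842] F [-0.5  -0.85 -0.56]
```

>>> {"api": "move_arm", "payload": {
  "steps": [
    {"dx": 3, "dy": 1, "dz": -2, "spin": 0},
    {"dx": 3, "dy": 1, "dz": -2, "spin": 0},
    {"dx": 3, "dy": 1, "dz": -2, "spin": 0},
    {"dx": 3, "dy": 1, "dz": -2, "spin": 0},
    {"dx": 3, "dy": 1, "dz": -2, "spin": 0}
  ]
}}

```text
time: 13.85
ee_pos: [0.2602, -0.102, 0.3283]
eef_rot: [-0.039, 0.982, 0.094, 0.162]
ft_force: [1.0, 0.0, -1.7]
width: 0.0602
grip_force: 0.0
```

```bash
python3 st.py
```

```text
[ 0.503 -0.499 -0.083  2.416 -0.41   1.046  2.251] [ 0.2602 -0.102   0.3283]
[[-0.944, -0.106, 0.311], [-0.045, 0.979, 0.196], [-0.325, 0.171, -0.93]]
tips [ 0.3169 -0.0662  0.1589] grasp [ 0.3112 -0.0698  0.1758] F [ 0.98  0.04 -1.74]
```

>>> {"api": "move_arm", "payload": {
  "steps": [
    {"dx": -1.3, "dy": 3.4, "dz": 0, "spin": 0},
    {"dx": -1.3, "dy": 3.4, "dz": 0, "spin": 0},
    {"dx": -1.3, "dy": 3.4, "dz": 0, "spin": 0},
    {"dx": -1.3, "dy": 3.4, "dz": 0, "spin": 0},
    {"dx": -1.3, "dy": 3.4, "dz": 0, "spin": 0},
    {"dx": -1.3, "dy": 3.4, "dz": 0, "spin": 0},
    {"dx": -1.3, "dy": 3.4, "dz": 0, "spin": 0},
    {"dx": -1.3, "dy": 3.4, "dz": 0, "spin": 0},
    {"dx": -1.3, "dy": 3.4, "dz": 0, "spin": 0}
  ]
}}

```text
time: 14.75
ee_pos: [0.3543, 0.1985, 0.415]
eef_rot: [-0.039, 0.982, 0.096, 0.157]
ft_force: [0.7, -0.8, 0.2]
width: 0.0598
grip_force: 0.0
```

```bash
python3 st.py
```

```text
[ 0.247 -0.344 -0.692  2.077 -0.32   0.98   1.326] [0.3543 0.1985 0.415 ]
[[-0.947, -0.108, 0.301], [-0.047, 0.978, 0.201], [-0.316, 0.176, -0.932]]
tips [0.4092 0.2351 0.2452] grasp [0.4037 0.2315 0.2622] F [ 0.67 -0.82  0.16]
```

>>> {"api": "move_arm", "payload": {
  "steps": [
    {"dx": 3.6, "dy": -2, "dz": -1.5, "spin": 0},
    {"dx": 3.6, "dy": -2, "dz": -1.5, "spin": 0},
    {"dx": 3.6, "dy": -2, "dz": -1.5, "spin": 0},
    {"dx": 3.6, "dy": -2, "dz": -1.5, "spin": 0},
    {"dx": 3.6, "dy": -2, "dz": -1.5, "spin": 0}
  ]
}}

```text
time: 15.25
ee_pos: [0.2913, 0.1503, 0.4062]
eef_rot: [-0.036, 0.984, 0.094, 0.148]
ft_force: [-0.1, -0.9, 1.2]
width: 0.0599
grip_force: 0.0
```

```bash
python3 st.py
```

```text
[-0.413 -0.492 -0.145  2.243 -0.099  1.035  1.128] [0.2913 0.1503 0.4062]
[[-0.953, -0.1, 0.285], [-0.044, 0.98, 0.196], [-0.298, 0.174, -0.938]]
tips [0.3431 0.186  0.2352] grasp [0.3379 0.1824 0.2523] F [-0.08 -0.89  1.25]
```

>>> {"api": "move_arm", "payload": {
  "steps": [
    {"dx": 3.6, "dy": -2, "dz": -1.3, "spin": 0},
    {"dx": 3.6, "dy": -2, "dz": -1.3, "spin": 0},
    {"dx": 3.6, "dy": -2, "dz": -1.3, "spin": 0},
    {"dx": 3.6, "dy": -2, "dz": -1.3, "spin": 0},
    {"dx": 3.6, "dy": -2, "dz": -1.3, "spin": 0},
    {"dx": 3.6, "dy": -2, "dz": -1.3, "spin": 0}
  ]
}}

```text
time: 15.85
ee_pos: [0.2675, 0.125, 0.3503]
eef_rot: [-0.028, 0.992, 0.08, 0.095]
ft_force: [0.0, -1.4, 1.4]
width: 0.0601
grip_force: 0.0
```

```bash
python3 st.py
```

```text
[-0.371 -0.499 -0.145  2.354 -0.142  1.043  1.177] [0.2675 0.125  0.3503]
[[-0.98, -0.071, 0.184], [-0.041, 0.986, 0.163], [-0.193, 0.153, -0.969]]
tips [0.301  0.1547 0.1737] grasp [0.2977 0.1518 0.1914] F [ 0.05 -1.42  1.37]
```

>>> {"api": "move_arm", "payload": {
  "steps": [
    {"dx": 1.4, "dy": 3.2, "dz": -0.8, "spin": 0},
    {"dx": 1.4, "dy": 3.2, "dz": -0.8, "spin": 0},
    {"dx": 1.4, "dy": 3.2, "dz": -0.8, "spin": 0},
    {"dx": 2.9, "dy": -2.6, "dz": -1, "spin": 0},
    {"dx": 2.9, "dy": -2.6, "dz": -1, "spin": 0},
    {"dx": 2.9, "dy": -2.6, "dz": -1, "spin": 0},
    {"dx": 2.9, "dy": -2.6, "dz": -1, "spin": 0}
  ]
}}

```text
time: 16.55
ee_pos: [0.1934, 0.2107, 0.3476]
eef_rot: [-0.047, 0.995, 0.063, 0.06]
ft_force: [-0.4, 0.7, 0.2]
width: 0.0595
grip_force: 0.0
```

```bash
python3 st.py
```

```text
[-0.584 -0.498 -0.307  2.344 -0.159  1.105  0.857] [0.1934 0.2107 0.3476]
[[-0.988, -0.101, 0.114], [-0.086, 0.988, 0.13], [-0.126, 0.119, -0.985]]
tips [0.2141 0.2344 0.1682] grasp [0.2121 0.232  0.1861] F [-0.38  0.67  0.15]
```

>>> {"api": "move_arm", "payload": {
  "steps": [
    {"dx": 2.9, "dy": -2.6, "dz": -0.9, "spin": 0},
    {"dx": 2.9, "dy": -2.6, "dz": -0.9, "spin": 0},
    {"dx": 2.9, "dy": -2.6, "dz": -0.9, "spin": 0},
    {"dx": 2.9, "dy": -2.6, "dz": -0.9, "spin": 0}
  ]
}}

```text
time: 16.95
ee_pos: [0.1817, 0.1909, 0.317]
eef_rot: [-0.04, 0.998, 0.04, 0.03]
ft_force: [0.4, 0.2, 0.7]
width: 0.0602
grip_force: 0.0
```

```bash
python3 st.py
```

```text
[-0.561 -0.499 -0.318  2.407 -0.181  1.118  0.873] [0.1817 0.1909 0.317 ]
[[-0.995, -0.082, 0.056], [-0.077, 0.994, 0.083], [-0.063, 0.078, -0.995]]
tips [0.1919 0.2061 0.1357] grasp [0.1909 0.2046 0.1538] F [0.41 0.15 0.66]
```

>>> {"api": "move_arm", "payload": {
  "steps": [
    {"dx": 2.9, "dy": -2.2, "dz": -0.5, "spin": 0},
    {"dx": 2.9, "dy": -2.2, "dz": -0.5, "spin": 0},
    {"dx": 2.9, "dy": -2.2, "dz": -0.5, "spin": 0},
    {"dx": 2.9, "dy": -2.2, "dz": -0.5, "spin": 0}
  ]
}}

```text
time: 17.35
ee_pos: [0.1631, 0.1871, 0.3117]
eef_rot: [-0.043, 0.999, 0.013, -0.001]
ft_force: [-0.2, 0.7, 1.2]
width: 0.0598
grip_force: 0.0
```

```bash
python3 st.py
```

```text
[-0.583 -0.499 -0.334  2.415 -0.19   1.191  0.846] [0.1631 0.1871 0.3117]
[[-0.996, -0.086, -0.004], [-0.086, 0.996, 0.025], [0.002, 0.025, -1.0]]
tips [0.1625 0.1917 0.1296] grasp [0.1625 0.1912 0.1478] F [-0.19  0.74  1.17]
```

The tool is upright again to within 1.5° and its heading matches the reader. Moving back over the cassette.

>>> {"api": "move_arm", "payload": {
  "steps": [
    {"dx": -3.7, "dy": -2.2, "dz": -0.2, "spin": 0},
    {"dx": -3.7, "dy": -2.2, "dz": -0.2, "spin": 0},
    {"dx": -3.7, "dy": -2.2, "dz": -0.2, "spin": 0},
    {"dx": -3.7, "dy": -2.2, "dz": -0.2, "spin": 0},
    {"dx": -3.7, "dy": -2.2, "dz": -0.2, "spin": 0},
    {"dx": -3.7, "dy": -2.2, "dz": -0.2, "spin": 0},
    {"dx": -3.7, "dy": -2.2, "dz": -0.2, "spin": 0},
    {"dx": -3.7, "dy": -2.2, "dz": -0.2, "spin": 0},
    {"dx": -3.7, "dy": -2.2, "dz": -0.2, "spin": 0},
    {"dx": -2.5, "dy": -2.2, "dz": -0.2, "spin": 0},
    {"dx": 0, "dy": 0, "dz": 0, "spin": 0}
  ]
}}

```text
time: 18.45
ee_pos: [0.5407, -0.0161, 0.3263]
eef_rot: [-0.03, 0.999, 0.009, 0.0]
ft_force: [0.5, -0.4, 0.3]
width: 0.0596
grip_force: 0.0
```

```bash
python3 st.py
python3 - <<'E'
from bench import imaging
from h import *
import pickle
d=imaging.camera("wrist");e=imaging.camera("side");pickle.dump((d,e),open("d4.pkl","wb"))
a=cv2.cvtColor(d["img"],4)[60:360,100:460]
b=cv2.resize(cv2.cvtColor(e["img"],4)[120:250,214:370],(360,300),interpolation=cv2.INTER_CUBIC)
cv2.imwrite("pics/w2.png",np.hstack([a,b]))
E
```

```text
[-0.235  0.205  0.21   1.797 -0.067  1.144  1.63 ] [ 0.5407 -0.0161  0.3263]
[[-0.998, -0.061, 0.0], [-0.061, 0.998, 0.018], [-0.001, 0.018, -1.0]]
tips [ 0.5407 -0.0128  0.1441] grasp [ 0.5407 -0.0131  0.1623] F [ 0.47 -0.39  0.27]
```

View pics/w2.png

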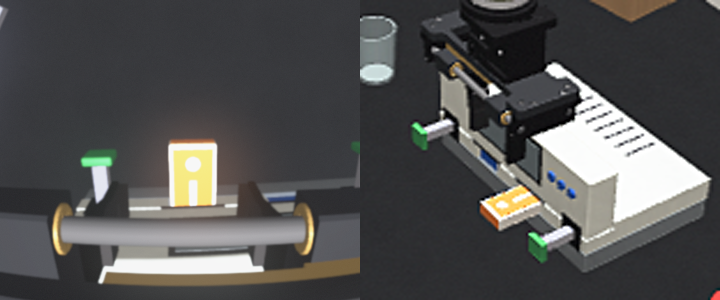

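The cassette stands level, about 56 mm out. In the wrist crop its front top edge runs (169,148)–(217,148) and the slot mouth is at row 205. Both keys are out. I'll measure it before gripping.

Run:
```python
from h import *
import pickle
d,e=pickle.load(open("d4.pkl","rb"));I=d["img"].astype(int)
w=I.min(2)>200
g=I[...,1]
for v in(212,216,220):print(v,I[v,262:324:1,1].tolist())
print(I[195:275,275].tolist()[::2])
for u,v in[(269,208),(317,208),(293,208),(293,265)]:X=fish(d,u,v,.046);print(u,v,X.round(4),rd(X))
```

```text
212 [79, 77, 78, 78, 76, 96, 186, 249, 248, 247, 247, 243, 238, 237, 237, 237, 237, 238, 238, 238, 238, 238, 238, 238, 238, 238, 238, 238, 238, 238, 238, 238, 238, 238, 238, 238, 238, 238, 239, 238, 239, 238, 238, 239, 239, 238, 238, 238, 238, 239, 243, 247, 248, 250, 225, 127, 83, 78, 78, 78, 77, 77]
216 [79, 79, 80, 80, 77, 98, 188, 248, 248, 247, 247, 243, 238, 237, 237, 237, 237, 237, 237, 237, 237, 237, 237, 238, 237, 238, 237, 238, 239, 240, 241, 241, 240, 238, 237, 238, 238, 238, 238, 238, 238, 238, 238, 238, 238, 238, 238, 238, 238, 238, 243, 247, 248, 250, 217, 113, 80, 79, 79, 79, 79, 79]
220 [79, 80, 79, 79, 79, 96, 175, 245, 249, 247, 247, 243, 238, 236, 236, 236, 237, 236, 236, 237, 237, 237, 237, 239, 243, 247, 247, 247, 247, 247, 247, 247, 247, 247, 247, 247, 247, 243, 238, 237, 237, 237, 237, 237, 237, 237, 237, 237, 237, 238, 244, 247, 248, 251, 215, 110, 79, 80, 80, 78, 79, 78]
[[82, 74, 74], [83, 75, 74], [120, 86, 72], [164, 101, 68], [219, 177, 141], [247, 248, 249], [247, 247, 247], [247, 246, 248], [247, 236, 141], [247, 237, 134], [247, 237, 135], [247, 237, 134], [247, 236, 134], [247, 236, 134], [247, 236, 134], [247, 236, 134], [247, 235, 132], [247, 235, 132], [247, 235, 132], [247, 234, 132], [247, 235, 133], [247, 234, 132], [247, 234, 132], [247, 233, 131], [247, 234, 135], [247, 234, 134], [247, 233, 134], [247, 233, 133], [247, 234, 138], [247, 233, 141], [247, 233, 140], [247, 233, 140], [247, 233, 140], [247, 233, 140], [247, 234, 150], [250, 221, 138], [116, 96, 84], [146, 139, 130], [158, 150, 141], [158, 152, 142]]
269 208 [ 0.5393 -0.0229  0.046 ] [-0.1449 -0.0671]
317 208 [0.5371 0.0171 0.046 ] [-0.1439 -0.0271]
293 208 [ 0.5382 -0.003   0.046 ] [-0.1444 -0.0472]
293 265 [0.5905 0.0007 0.046 ] [-0.092  -0.0478]
```

>>> {"api": "move_arm", "payload": {
  "steps": [
    {"dx": -0.4, "dy": 0.4, "dz": 0, "spin": -0.02},
    {"dx": -0.4, "dy": 0.4, "dz": 1, "spin": 0},
    {"dx": 0, "dy": 0, "dz": 2.5, "spin": 0},
    {"dx": 0, "dy": 0, "dz": 2.5, "spin": 0},
    {"dx": 0, "dy": 0, "dz": 2, "spin": 0},
    {"dx": 0, "dy": 0, "dz": 2, "spin": 0},
    {"dx": 0, "dy": 0, "dz": 1.2, "spin": 0},
    {"dx": 0, "dy": 0, "dz": 0, "spin": 0}
  ]
}}

```text
time: 19.35
ee_pos: [0.545, -0.0014, 0.2133]
eef_rot: [-0.043, 0.999, 0.01, -0.001]
ft_force: [0.5, 0.2, -0.9]
width: 0.0599
grip_force: 0.0
```

```bash
python3 st.py
```

```text
[-0.233  0.351  0.184  1.88  -0.105  0.92   1.661] [ 0.545  -0.0014  0.2133]
[[-0.996, -0.086, -0.003], [-0.086, 0.996, 0.02], [0.001, 0.02, -1.0]]
tips [0.5444 0.0023 0.0311] grasp [0.5445 0.0019 0.0493] F [ 0.53  0.22 -0.85]
```

>>> {"api": "move_arm", "payload": {
  "steps": [
    {"dx": -0.25, "dy": -0.45, "dz": 0.6, "spin": 0},
    {"dx": 0, "dy": 0, "dz": 0.5, "spin": 0},
    {"dx": 0, "dy": 0, "dz": 0, "spin": 0}
  ]
}}

```text
time: 19.65
ee_pos: [0.5487, -0.0064, 0.2038]
eef_rot: [-0.042, 0.999, 0.01, 0.0]
ft_force: [-0.0, -0.5, 0.4]
width: 0.0602
grip_force: 0.0
```

>>> {"api": "move_arm", "payload": {
  "steps": [
    {"dx": 0, "dy": 0, "dz": 0, "spin": 0},
    {"dx": 0, "dy": 0, "dz": 0, "spin": 0},
    {"dx": 0, "dy": 0, "dz": 0, "spin": 0},
    {"dx": 0, "dy": 0, "dz": 0, "spin": 0},
    {"dx": 0, "dy": 0, "dz": 0, "spin": 0},
    {"dx": 0, "dy": 0, "dz": 0, "spin": 0}
  ],
  "claw": 3,
  "squeeze": 20
}}

```text
time: 20.25
ee_pos: [0.5488, -0.0061, 0.2042]
eef_rot: [-0.043, 0.999, 0.01, 0.001]
ft_force: [-0.0, 0.1, 2.7]
width: 0.0398
grip_force: 20.0
```

```bash
python3 st.py
```

```text
[-0.223  0.371  0.184  1.877 -0.111  0.901  1.674] [ 0.5488 -0.0061  0.2042]
[[-0.996, -0.085, 0.0], [-0.085, 0.996, 0.02], [-0.002, 0.02, -1.0]]
tips [ 0.5488 -0.0024  0.022 ] grasp [ 0.5488 -0.0028  0.0402] F [-0.04  0.07  2.7 ]
```

>>> {"api": "move_arm", "payload": {
  "steps": [
    {"dx": 0.5, "dy": 0, "dz": 0, "spin": 0},
    {"dx": 0.7, "dy": 0, "dz": 0, "spin": 0},
    {"dx": 0.7, "dy": 0, "dz": 0, "spin": 0},
    {"dx": 0.7, "dy": 0, "dz": 0, "spin": 0},
    {"dx": 0.7, "dy": 0, "dz": 0, "spin": 0},
    {"dx": 0.7, "dy": 0, "dz": 0, "spin": 0},
    {"dx": 0.7, "dy": 0, "dz": 0, "spin": 0},
    {"dx": 0.7, "dy": 0, "dz": 0, "spin": 0},
    {"dx": 0, "dy": 0, "dz": 0, "spin": 0},
    {"dx": 0, "dy": 0, "dz": 0, "spin": 0}
  ],
  "claw": 3,
  "squeeze": 25
}}

```text
time: 21.25
ee_pos: [0.4949, -0.0108, 0.204]
eef_rot: [-0.042, 0.999, 0.01, 0.001]
ft_force: [0.4, -0.1, 0.2]
width: 0.04
grip_force: 25.0
```

```bash
python3 st.py
```

```text
[-0.231  0.269  0.186  2.014 -0.091  0.864  1.664] [ 0.4949 -0.0108  0.204 ]
[[-0.996, -0.085, 0.0], [-0.085, 0.996, 0.02], [-0.002, 0.02, -1.0]]
tips [ 0.495  -0.0071  0.0218] grasp [ 0.4949 -0.0074  0.04  ] F [ 0.43 -0.05  0.19]
```

Out and free of the slot. I'll lift it and carry it to the rack.

>>> {"api": "move_arm", "payload": {
  "steps": [
    {"dx": 0, "dy": 0, "dz": -2, "spin": 0},
    {"dx": 0, "dy": 0, "dz": -3, "spin": 0},
    {"dx": 0, "dy": 0, "dz": -3, "spin": 0},
    {"dx": 0, "dy": 0, "dz": -2, "spin": 0},
    {"dx": 1.2, "dy": -4.2, "dz": 0, "spin": 0},
    {"dx": 1.2, "dy": -4.2, "dz": 0, "spin": 0},
    {"dx": 1.2, "dy": -4.2, "dz": 0, "spin": 0},
    {"dx": 1.2, "dy": -4.2, "dz": 0, "spin": 0},
    {"dx": 1.2, "dy": -4.2, "dz": 0, "spin": 0},
    {"dx": 1.2, "dy": -4.2, "dz": 0, "spin": 0}
  ]
}}

```text
time: 22.25
ee_pos: [0.4442, -0.2717, 0.2989]
eef_rot: [-0.043, 0.999, 0.01, 0.001]
ft_force: [1.0, 1.0, -1.5]
width: 0.0396
grip_force: 25.0
```

>>> {"api": "move_arm", "payload": {
  "steps": [
    {"dx": 0, "dy": 0, "dz": 0, "spin": 0.13},
    {"dx": 0, "dy": 0, "dz": 0, "spin": 0.13},
    {"dx": 0, "dy": 0, "dz": 0, "spin": 0.13},
    {"dx": 0, "dy": 0, "dz": 0, "spin": 0.13},
    {"dx": 0, "dy": 0, "dz": 0, "spin": 0},
    {"dx": 0, "dy": 0, "dz": 0, "spin": 0}
  ]
}}

```text
time: 22.85
ee_pos: [0.4447, -0.27, 0.2986]
eef_rot: [0.214, 0.977, 0.01, -0.002]
ft_force: [0.1, -0.7, -0.1]
width: 0.0394
grip_force: 25.0
```

```bash
python3 st.py
python3 - <<'E'
from bench import imaging
from h import *
import pickle
d=imaging.camera("wrist");e=imaging.camera("side");pickle.dump((d,e),open("d5.pkl","wb"))
a=cv2.cvtColor(d["img"],4)[20:320,80:480]
b=cv2.resize(cv2.cvtColor(e["img"],4)[210:360,230:430],(400,300),interpolation=cv2.INTER_CUBIC)
cv2.imwrite("pics/w3.png",np.hstack([a,b]))
E
```

```text
[ 0.038  0.202  0.476  1.885 -0.124  1.089  1.704] [ 0.4447 -0.27    0.2986]
[[-0.909, 0.418, 0.0], [0.418, 0.908, 0.02], [0.008, 0.018, -1.0]]
tips [ 0.4448 -0.2663  0.1165] grasp [ 0.4448 -0.2667  0.1347] F [ 0.07 -0.73 -0.13]
```

View pics/w3.png

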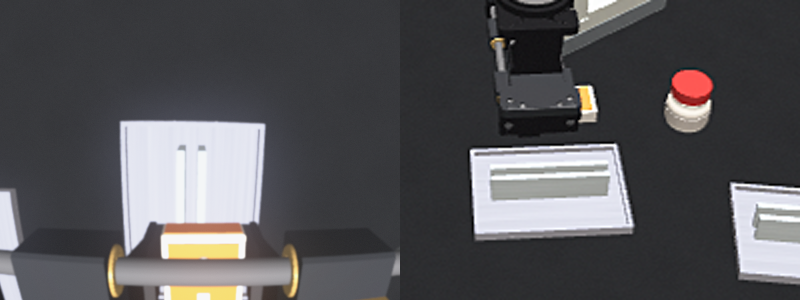

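The rack is lined up below: rails at crop (181,147) and (202,147), and the cassette end at (203,230). I'll measure the rail line from here.

Run:
```python
from h import *
import pickle
d,e=pickle.load(open("d5.pkl","rb"));I=d["img"].astype(int)
mid=[]
for v in range(172,240,8):
    g=I[v,245:300,2]; r=I[v,245:300,0]; m=np.nonzero(r>=238)[0]+245
    if v in(180,228):print(v,r.tolist())
    gaps=np.split(m,np.nonzero(np.diff(m)>1)[0]+1); gaps=[(a[0],a[-1]) for a in gaps if len(a)>2]
    L=[fish(d,(a+b)/2,v,.04) for a,b in gaps]; print(v,gaps,[x[:2].round(4).tolist() for x in L])
print(I[155:180,261,0].tolist(),I[155:180,282,0].tolist())
```

```text
172 [(np.int64(257), np.int64(263)), (np.int64(279), np.int64(285))] [[0.4049, -0.2655], [0.4119, -0.2507]]
180 [228, 228, 229, 228, 227, 227, 226, 227, 229, 230, 232, 238, 242, 244, 244, 244, 244, 244, 242, 227, 206, 217, 229, 230, 230, 228, 229, 230, 231, 231, 229, 224, 227, 239, 243, 244, 244, 244, 244, 244, 243, 238, 232, 229, 228, 228, 226, 225, 226, 228, 229, 229, 230, 229, 229]
180 [(np.int64(256), np.int64(263)), (np.int64(278), np.int64(286))] [[0.4103, -0.2685], [0.4174, -0.2533]]
188 [(np.int64(256), np.int64(263)), (np.int64(278), np.int64(285))] [[0.4158, -0.2711], [0.4228, -0.2562]]
196 [(np.int64(256), np.int64(263)), (np.int64(278), np.int64(285))] [[0.4213, -0.2738], [0.4283, -0.2587]]
204 [(np.int64(256), np.int64(263)), (np.int64(278), np.int64(285))] [[0.4269, -0.2765], [0.434, -0.2614]]
212 [(np.int64(256), np.int64(263)), (np.int64(278), np.int64(285))] [[0.4326, -0.2793], [0.4397, -0.264]]
220 [(np.int64(256), np.int64(263)), (np.int64(277), np.int64(285))] [[0.4384, -0.2821], [0.4454, -0.2671]]
228 [229, 229, 230, 229, 229, 230, 229, 230, 230, 232, 235, 240, 243, 244, 244, 244, 244, 244, 240, 218, 207, 222, 231, 231, 230, 230, 231, 233, 234, 232, 228, 230, 240, 244, 244, 244, 244, 244, 244, 242, 237, 232, 230, 230, 230, 229, 229, 229, 229, 230, 230, 230, 230, 229, 230]
228 [(np.int64(256), np.int64(263)), (np.int64(277), np.int64(284))] [[0.4443, -0.2849], [0.4511, -0.2701]]
236 [(np.int64(256), np.int64(263)), (np.int64(277), np.int64(284))] [[0.4502, -0.2878], [0.4572, -0.2729]]
[227, 227, 227, 226, 227, 227, 227, 227, 225, 207, 172, 152, 151, 152, 164, 212, 240, 244, 244, 244, 244, 244, 244, 244, 244] [228, 228, 229, 229, 229, 229, 229, 229, 228, 220, 187, 159, 151, 151, 158, 188, 228, 242, 244, 244, 244, 244, 244, 244, 244]
```

Run:
```python
from h import *
import pickle
d,e=pickle.load(open("d5.pkl","rb"));I=d["img"].astype(int)
for v in range(240,272,2):
    X=fish(d,283,v,.141);print(v,I[v,270].tolist(),round((X[0]-.4448)*-.909+(X[1]+.2667)*.418,4))
r=I[260];m=np.nonzero((r.min(1)>190))[0];m=m[(m>220)&(m<345)];print(m.min(),m.max())
for u in(m.min(),m.max()):
    X=fish(d,u,260,.141);print(u,round((X[0]-.4448)*.418+(X[1]+.2667)*.908,4))
```

```text
240 [232, 233, 242] 0.0215
242 [218, 203, 215] 0.0205
244 [181, 122, 102] 0.0196
246 [179, 115, 92] 0.0186
248 [178, 115, 92] 0.0176
250 [179, 115, 91] 0.0166
252 [226, 159, 105] 0.0156
254 [244, 232, 209] 0.0146
256 [247, 247, 248] 0.0136
258 [247, 247, 247] 0.0126
260 [247, 247, 247] 0.0115
262 [247, 248, 250] 0.0105
264 [247, 222, 152] 0.0095
266 [247, 228, 127] 0.0084
268 [247, 228, 127] 0.0074
270 [247, 227, 126] 0.0063
241 325
241 -0.02
325 0.0192
```

Everything agrees: cassette centre is 27 mm ahead of the grasp point and the rail centre is (0.466, -0.286). Correcting sideways and heading, then lowering.

>>> {"api": "move_arm", "payload": {
  "steps": [
    {"dx": 0, "dy": -0.75, "dz": 0, "spin": 0.024},
    {"dx": 0, "dy": 0, "dz": 2, "spin": 0},
    {"dx": 0, "dy": 0, "dz": 2, "spin": 0},
    {"dx": 0, "dy": 0, "dz": 2, "spin": 0},
    {"dx": 0, "dy": 0, "dz": 1.5, "spin": 0},
    {"dx": 0, "dy": 0, "dz": 0, "spin": 0},
    {"dx": 0, "dy": 0, "dz": 0, "spin": 0}
  ]
}}

```text
time: 23.65
ee_pos: [0.4413, -0.2758, 0.2238]
eef_rot: [0.228, 0.974, 0.01, -0.002]
ft_force: [-0.7, -0.7, -0.6]
width: 0.0397
grip_force: 25.0
```

```bash
python3 st.py
```

```text
[ 0.071  0.309  0.464  1.946 -0.192  0.936  1.743] [ 0.4413 -0.2758  0.2238]
[[-0.896, 0.443, -0.0], [0.443, 0.896, 0.02], [0.009, 0.018, -1.0]]
tips [ 0.4412 -0.2721  0.0417] grasp [ 0.4412 -0.2725  0.0599] F [-0.72 -0.67 -0.57]
```

>>> {"api": "move_arm", "payload": {
  "steps": [
    {"dx": 0, "dy": -0.08, "dz": 0.4, "spin": 0},
    {"dx": 0, "dy": 0, "dz": 0.35, "spin": 0},
    {"dx": 0, "dy": 0, "dz": 0.1, "spin": 0},
    {"dx": 0, "dy": 0, "dz": 0, "spin": 0}
  ]
}}

```text
time: 24.05
ee_pos: [0.4411, -0.2759, 0.2151]
eef_rot: [0.227, 0.974, 0.01, -0.002]
ft_force: [0.2, -0.8, -0.8]
width: 0.0397
grip_force: 25.0
```

>>> {"api": "move_arm", "payload": {
  "steps": [
    {"dx": 0, "dy": 0, "dz": 0.1, "spin": 0},
    {"dx": 0, "dy": 0, "dz": 0, "spin": 0},
    {"dx": 0, "dy": 0, "dz": 0, "spin": 0}
  ]
}}

```text
time: 24.35
ee_pos: [0.4411, -0.2759, 0.2142]
eef_rot: [0.228, 0.974, 0.01, -0.002]
ft_force: [-2.0, -0.5, 3.1]
width: 0.0394
grip_force: 25.0
```

```bash
python3 st.py
```

```text
[ 0.076  0.324  0.459  1.952 -0.202  0.916  1.752] [ 0.4411 -0.2759  0.2142]
[[-0.896, 0.443, 0.0], [0.443, 0.896, 0.02], [0.009, 0.018, -1.0]]
tips [ 0.4412 -0.2722  0.032 ] grasp [ 0.4411 -0.2726  0.0502] F [-1.95 -0.52  3.09]
```

It touches the rails at the predicted height with 3 N. Releasing and rising.

>>> {"api": "move_arm", "payload": {
  "steps": [
    {"dx": 0, "dy": 0, "dz": 0.03, "spin": 0},
    {"dx": 0, "dy": 0, "dz": 0, "spin": 0},
    {"dx": 0, "dy": 0, "dz": 0, "spin": 0},
    {"dx": 0, "dy": 0, "dz": 0, "spin": 0},
    {"dx": 0, "dy": 0, "dz": 0, "spin": 0},
    {"dx": 0, "dy": 0, "dz": -1, "spin": 0},
    {"dx": 0, "dy": 0, "dz": -2, "spin": 0},
    {"dx": 0, "dy": 0, "dz": -3, "spin": 0},
    {"dx": 0, "dy": 0, "dz": -4, "spin": 0},
    {"dx": 2, "dy": 0, "dz": -4, "spin": 0},
    {"dx": 4, "dy": 0, "dz": -3, "spin": 0},
    {"dx": 0, "dy": 0, "dz": 0, "spin": 0}
  ],
  "claw": 6.5
}}

```text
time: 25.55
ee_pos: [0.3846, -0.2531, 0.3898]
eef_rot: [0.228, 0.974, 0.011, 0.002]
ft_force: [0.4, -0.6, 0.1]
width: 0.0652
grip_force: 0.0
```

```bash
python3 st.py
python3 - <<'E'
from bench import imaging
from h import *
import pickle
d=imaging.camera("wrist");e=imaging.camera("side")
a=cv2.resize(cv2.cvtColor(d["img"],4),(400,300))
b=cv2.resize(cv2.cvtColor(e["img"],4)[150:330,190:430],(400,300),interpolation=cv2.INTER_CUBIC)
cv2.imwrite("pics/w4.png",np.hstack([a,b]))
E
```

```text
[-0.005 -0.05   0.487  1.918  0.002  1.269  1.591] [ 0.3846 -0.2531  0.3898]
[[-0.896, 0.445, 0.009], [0.445, 0.895, 0.02], [0.0, 0.022, -1.0]]
tips [ 0.3863 -0.2496  0.2077] grasp [ 0.3861 -0.2499  0.2259] F [ 0.42 -0.55  0.14]
```

View pics/w4.png

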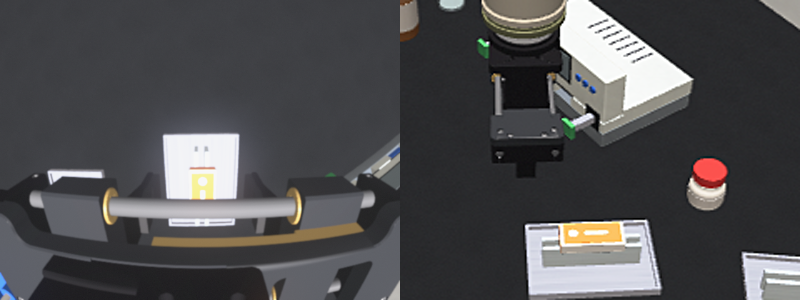

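The cassette lies flat, label up and centred along the rails of the chosen rack ((592,235) in the right half). The keys are out and the gripper is clear, so I'm handing in.

```bash
python3 -c "
from bench import job
print(job.close_job())"
```

```text
the job is handed in; nothing more can be done
None
```

I pressed the right key to its stop, drew the orange-labelled cassette out, and laid it label up and centred on the rails of the leftmost rack. I then handed the job in at about 26 s; the hand-in returned no pass or fail verdict.

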